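# Pull the air cleaner's filter and check it over the light pad

### The arm

A 6-joint arm with a two-finger parallel gripper is mounted at the origin on the work surface. World frame = base frame: x ahead of the robot, y to its left, z up, the work surface at z = 0. Lengths are in m, angles in rad, forces in N, time in s.
With the tool pointing down it reaches from about 0.3 to 0.875 m from the base axis. Payload 4.2 kg.
Tool frame: the origin (TCP) lies at the centre of the arm's flange, where the gripper is bolted on; the fingertips stand 173 mm ahead of it and the grasp point (between the pads) lies 155 mm ahead of it (manip.pinch_z is the distance from the TCP to the grasp point, in m); z points along the fingers, y is the line along which they close (so a half turn about z gives the same grasp; the last joint's range is limited). The gripper opens to 85 mm and grips with 20 to 120 N. Pads are 22 mm wide; open, the fingers measure 114 mm over their backs; the gripper's body (76 mm by 85 mm) begins 54 mm behind the grasp point. The pads swing forward as they close: fully open they stand 13 mm farther back than shut.
Start: joints at [-1.209, 0.32, 1.565, -0, 1.257, -0.02], TCP at [0.214, -0.534, 0.405] pointing down, gripper open.
Joint ranges: [-3.11, 3.11], [-0.84, 2.01], [0.21, 2.61], [-1.34, 4.49], [0.05, 2.63], [-2.56, 2.56]. Speed limits (rad/s): [2.57, 2.57, 3.14, 3.14, 3.14, 3.14].

### API

Orientations are given as a unit quaternion [x, y, z, w].
In Python, from station import manip, grab_frame, camera_params, workorder gives the robot as it stands.
- The arm moves only by the tool arm_command, never from a script. Its argument "motion" is one flat list of numbers, 4 for each row, row after row: the shift along the tool's x, y, z in mm, then the turn about the tool's z in rad. A call has 1 to 20 rows; each row shifts and turns the commanded pose from where the row before left it, along the tool's axes as they then stand; what a row does not reach is not made up. A row lasts 1/10 s, in which the tool goes at most 50 mm and 8.59 degrees, less where a joint would pass 70% of its speed; a pose out of reach is approached as far as the arm can. A call with a gripper value outside its range is refused whole. "hand" is the gripper's target within -1 to 1 (shut at 1, half-way at 0, fully open at -1), set as the call begins (left out, the last holds). The fingers move at their own pace and stop on an object; "force" is the grip in N (left out, the last holds). Time passes only in rows, so rows that do not move let the fingers close. It gives the time, the measured TCP pose, the force, the opening and the grip force at its end, in the units of the state.
- manip.sense(): the state, without advancing time (a new reading comes with each control period).
- grab_frame(name): name is "side" or "top"; returns the picture (480x640x3 uint8, blue, green, red); there is no depth.
- camera_params(name): a dict with "intrinsics" (3x3 intrinsics, pixels), "k1" (the pictures are not rectified: a ray, as slopes to the right and down, at radius r is drawn at 1 + k1 r^2 times it, then the intrinsics apply), "position" and "attitude" of the camera in the world. Camera axes: x right, y down, z forward; pixel columns grow to the right and rows downward; lengths in m; the calibration is good to about 2 mm. A picture is of the moment at which its call begins. camera_params takes no time and is no camera call.
- workorder.sign_off(): hands the job in; it is judged then, once.
The state is a dict: "time_s": time; "joint_pos": joint angles; "joint_velocities": joint speeds; "joint_torque": joint torques, N m; "tool_pos": TCP position; "tool_rot": TCP orientation; "ft_force": force on the tool from outside, world axes, zero at the start; "torque": the same for the moment, N m; "opening": opening from 0.0 (shut) to 1.0 (fully open); "grip_force": force on a finger pad.
Only numpy, scipy, OpenCV 4.12 (cv2) and the standard library are available. Lean on these libraries where they do the work, as an engineer would, in place of code of your own. Each camera call takes 0.05 s, during which the arm holds its last target. There are 200 camera calls.

### The job

The two thumbscrews of the air cleaner's hatch are already backed out: lift them out and drop them into the parts tray, one to each pocket, and only then swing the hatch up until it stands about upright and leave it open. Draw the filter panel out by its grip bar and hold it level over the middle of the light pad, about a hand's breadth (10 cm) above it; finish still holding it there, and do not disturb the lens, the ink jar or the tape roll.

Things in the scene. Friction and masses are not known exactly. Their poses are not given: they have to be found in the camera images.
- cleaner: Air cleaner, fixed grey metal box 230 (x) x 250 (y) x 110 mm tall. Origin: centre of its underside, on the bench; x runs from its front (robot side) to the hinge side. Hatch flat on top; under it an open well 122 (x) x 162 (y) mm, centred at x +12 mm, floor 58 mm above the bench, holding the filter. In front of the well, holes (9 mm, 30 deep) for the thumbscrews at x -68, y +80 and -80 mm.
- hatch (a joint): Hatch angle, rad: 0 shut and flat, 1.57 upright, stop at 1.9. Hinged along the cleaner's +x side, axis along the cleaner's y: its front edge swings up and over towards +x. Hatch 165 (x) x 205 (y) x 6 mm, 0.3 kg, stiff friction hinges (0.4 N m): stays where it is left; 4 to 5 N at the handle move it. Upright, its edge is 280 mm above the bench.
- hatch_handle (a point): Centre of the hatch's bow handle: round bar 10 mm thick, 90 mm long along the cleaner's y, on two end posts, its centre 40 mm above the hatch's top face, 23 mm behind the hatch's front edge. It can turn between fingers that pinch it from above; with the hatch upright there are 35 mm between bar and hatch for the finger. Axes turn with the hatch; shut, they are the cleaner's.
- hatch_hinge (a point): Point on the hinge axis, midway along it, 113 mm above the bench. Axes turn with the hatch. In them the handle's centre is at x -142, z +43 mm.
- filter_panel (a point): Centre of the filter panel's frame (mid-thickness). Flat grey-framed pleated panel 116 (x) x 156 (y) x 22 mm, 0.12 to 0.25 kg, hidden under the hatch, lying loose in the well with about 3 mm of play all round. z out of its upper face; axes start along the cleaner's. It must rise straight by about 60 mm to leave the well.
- filter_grip (a point): Centre of the grip bar standing on the middle of the filter's upper face: 12 (x) x 64 (y) x 26 mm tall; this point is 13 mm above that face and 24 mm above point filter_panel. Gripped across x; 52 mm of free face on either side of it.
- screw_a_head (a point): Centre of the head of a steel thumbscrew: round knurled head 18 mm across, 16 mm tall, on a shank 7 mm thick, 18 mm long. Unscrewed, it stands loose and upright through the hatch into the housing, at the hatch's front corner on the cleaner's +y side; pull straight up 20 mm or more. Its head rests on the hatch's top (116 mm above the bench).
- screw_b_head (a point): The other thumbscrew, the same, at the cleaner's -y side.
- screw_a: The whole thumbscrew a; origin at the tip of its shank, z along it to the head.
- screw_b: The whole thumbscrew b; the same.
- tray: Black parts tray fixed to the bench: 70 (x) x 134 (y) x 26 mm tall, walls and floor 4 mm, a wall across its middle making two square pockets of about 62 x 61 mm side by side along its y. Origin at the centre of its underside. It may stand on the left or the right of the cleaner.
- pocket0 (a point): Centre of the mouth of the tray's +y pocket, at rim height (26 mm).
- pocket1 (a point): Centre of the mouth of the tray's -y pocket, at rim height.
- light_pad: Flat drawing light pad fixed to the bench, white with an aluminium rim: 220 (x) x 160 (y) x 8 mm. Origin at the centre of its underside. On the other side of the cleaner from the tray.
- pad_center (a point): Centre of the light pad's upper face, 8 mm above the bench.
- filter: The whole filter panel; origin at the centre of the underside of its frame, z out of its upper face.
- lens: Bystander: black camera lens standing upright, 70 mm in diameter, 88 mm tall; origin under its centre.
- ink_jar: Bystander: ink jar, 48 mm in diameter, 62 mm tall; origin under its centre.
- tape_roll: Bystander: tape roll lying flat, 96 mm outside, 76 mm inside, 24 mm tall; origin under its centre.
There are look-alikes about, which are no part of the job. What is meant by the tray is not green, and is the larger of those in its own colour.

How it is judged:
By the outcome, as a careful person would: the job done as asked, in the order asked, and still so for the second after the job is handed in, while the arm keeps its last pose, push and grip.
It also fails if it takes over 72 s, if anything falls off the work surface, if the arm or the gripper's body presses on something with over 40 N, if the wrist force passes 120 N, or if a joint passes its speed limit or range.

## Working session

There is one attempt and no reset: what is moved stays moved. The work goes in short steps, Python scripts to look and compute and a tool call to move; the robot and the scene stay as the last step left them, time stands still between calls to the robot, and variables do not carry over. Pictures are saved under pics/ and viewed, at most 15 in all, crops included, and the job is handed in when it is done.

Besides the shell and the picture viewer there is one more tool, called after ">>>" as name(argument=value, ...) on one line, values as JSON. arm_command: Moves the arm, as the interface text tells. Its arguments: {"type":"object","properties":{"motion":{"type":"array"},"hand":{"type":"number"},"force":{"type":"number"}},"required":["motion"]}

```bash
mkdir -p pics; ls; python3 - <<'E'
from station import manip, grab_frame, camera_params
import cv2
for n in ("side","top"):
    cv2.imwrite(f"pics/{n}0.png",grab_frame(n)); print(n,camera_params(n))
print(manip.sense(), manip.pinch_z)
E
```

```text
pics
side {'intrinsics': array([[511.06860831,   0.        , 324.8991187 ],
       [  0.        , 511.06860831, 240.76502033],
       [  0.        ,   0.        ,   1.        ]]), 'k1': -0.10833481534328217, 'position': array([0.05107189, 0.9829954 , 1.02113157]), 'attitude': array([-0.22698486,  0.87526495, -0.41638228,  0.094947  ])}
top {'intrinsics': array([[509.79597014,   0.        , 319.54361889],
       [  0.        , 509.79597014, 232.53495584],
       [  0.        ,   0.        ,   1.        ]]), 'k1': -0.0035026465766750097, 'position': array([ 0.46955846, -0.00388649,  1.198062  ]), 'attitude': array([-0.70111067,  0.71192441, -0.01825066,  0.03569848])}
{'time_s': 0.1, 'joint_pos': array([-1.20899264e+00,  3.20245909e-01,  1.56556950e+00, -1.86695380e-05,
        1.25740948e+00, -2.00082057e-02]), 'joint_velocities': array([-4.20344412e-05, -1.54377811e-03, -4.56726784e-03,  4.42463904e-04,
       -9.23884617e-04,  1.40894354e-03]), 'joint_torque': array([ 3.91047488e-04, -4.16410124e+01, -2.34704268e+01,  5.01321983e-05,
        4.94543943e-03, -1.92331032e-05]), 'tool_pos': array([ 0.21418689, -0.53345593,  0.40395097]), 'tool_rot': array([ 9.81831861e-01,  1.89751232e-01, -1.47542672e-04, -8.02716044e-04]), 'ft_force': array([-0.07962739, -0.31347678, -0.15461711]), 'torque': array([-0.03060606, -0.01634899, -0.04145946]), 'grip_force': 0.0, 'opening': 1.001546584762978} 0.1547
```

View pics/top0.png

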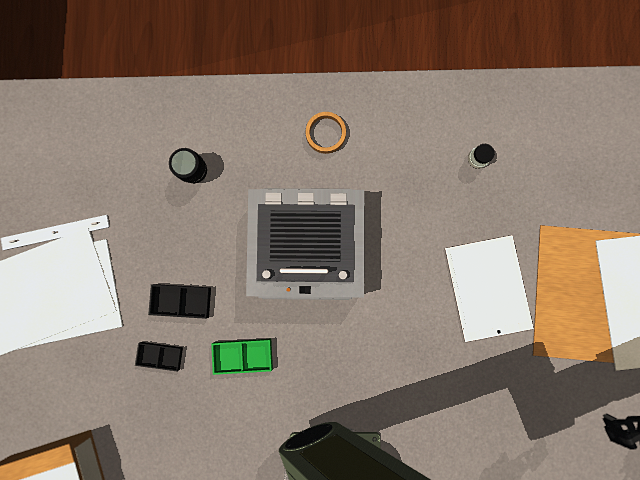

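View pics/side0.png

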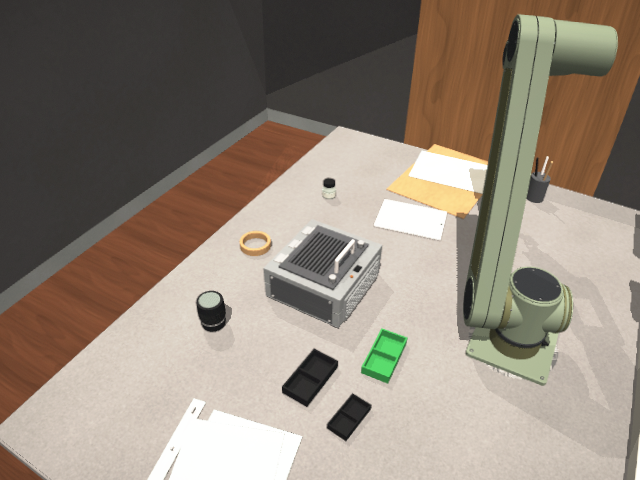

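The top view shows the cleaner at about (305,243), with screw heads at (267,274) and (343,274) and the handle at (303,271). The large black tray is at (182,301) and the light pad at (489,288). The lens is at (187,165), the tape at (326,132) and the jar at (484,155). I'll take closer crops next.

```bash
cat > h.py <<'E'
import numpy as np, cv2
from scipy.spatial.transform import Rotation as R
from station import manip, grab_frame, camera_params
def cam(n):
    c=camera_params(n); return c["intrinsics"],c["k1"],np.array(c["position"]),R.from_quat(c["attitude"]).as_matrix()
def proj(n,P):
    K,k,p,A=cam(n); q=(np.atleast_2d(P)-p)@A; s=q[:,:2]/q[:,2:]
    s=s*(1+k*(s**2).sum(1,keepdims=True)); return s@K[:2,:2].T+K[:2,2]
def ray(n,uv,z):
    K,k,p,A=cam(n); uv=np.atleast_2d(np.array(uv,float))
    d=(uv-K[:2,2])/K[0,0]; s=d.copy()
    for _ in range(20): s=d/(1+k*(s**2).sum(1,keepdims=True))
    D=np.c_[s,np.ones(len(s))]@A.T
    return p+D*((z-p[2])/D[:,2])[:,None]
def crop(src,dst,x,y,w,h,f):
    cv2.imwrite(dst,cv2.resize(cv2.imread(src)[y:y+h,x:x+w],None,fx=f,fy=f,interpolation=cv2.INTER_CUBIC))
E
python3 - <<'E'
from h import *
a=cv2.imread("pics/top0.png")
r=lambda x,y,w,h,f:cv2.resize(a[y:y+h,x:x+w],None,fx=f,fy=f,interpolation=cv2.INTER_CUBIC)
A=r(240,180,133,120,5)
cv2.imwrite("pics/c1.png",A[:600])
B=r(140,275,100,60,4); C=r(435,228,100,120,4)
o=np.zeros((480,800,3),np.uint8); o[:240,:400]=B; o[:480,400:]=C; cv2.imwrite("pics/c2.png",o)
crop("pics/side0.png","pics/c3.png",255,215,140,110,5)
E
```

```text
(no output)
```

View pics/c1.png

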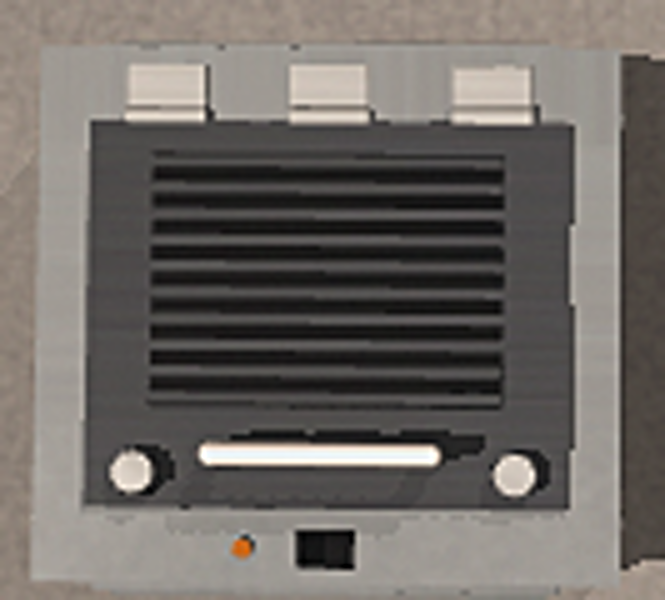

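View pics/c2.png

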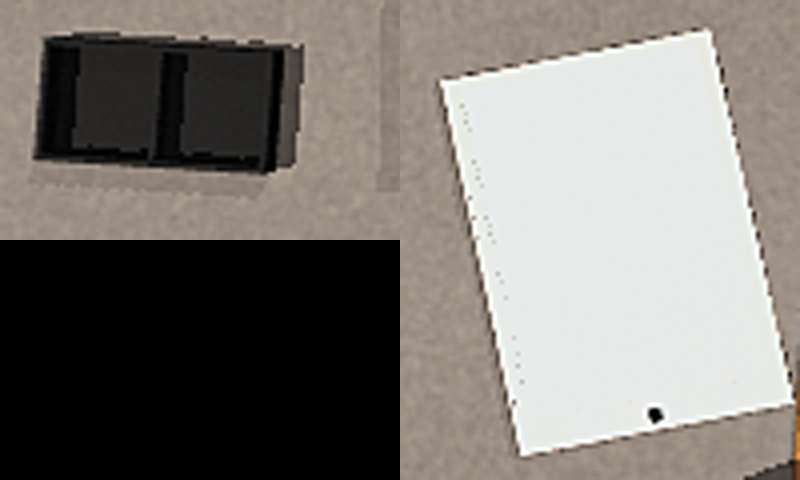

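View pics/c3.png

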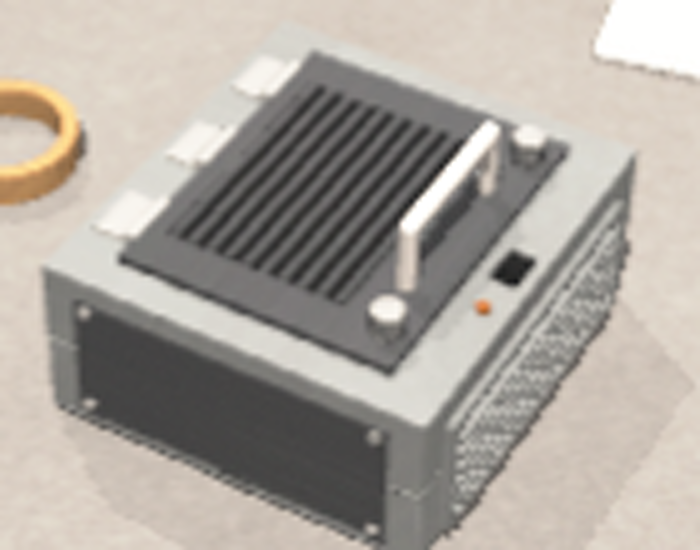

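The crops give the following corner pixels, in crop coordinates:
- **Screw heads:** (132,470) and (515,475).
- **Handle:** centred at (319,454).
- **Hatch corners:** (92,122), (573,124), (568,509), (84,506).
- **Tray rim:** about (45,37), (278,45), (268,171), (35,160).
- **Pad corners:** (441,80), (712,30), (795,404), (520,455).

The side crop agrees with these, with screw heads at (387,308) and (529,138).

```bash
cat > fit.py <<'E'
from h import *
from scipy.optimize import least_squares
def fit(obj,obs):  # obs: list of (cam, pixel Nx2), obj Nx3 each
    def f(v):
        Rm=R.from_euler('z',v[2]).as_matrix(); 
        return np.concatenate([(proj(n,np.array(o)@Rm.T+[v[0],v[1],0])-p).ravel() for (n,o,p) in obs])
    s=least_squares(f,obj); return s.x, np.abs(s.fun).max(), np.sqrt((s.fun**2).mean())
px=lambda L,x,y,f,ox=0:[((a-ox+.5)/f-.5+x,(b+.5)/f-.5+y) for a,b in L]
hat=[(.115-.018,.1025),(.115-.018,-.1025)]
c1=px([(43,47),(620,47),(618,582),(33,580),(132,470),(515,475),(319,454)],240,180,5)
o1=[(.115,.125,.11),(.115,-.125,.11),(-.115,-.125,.11),(-.115,.125,.11),(-.068,.08,.132),(-.068,-.08,.132),(-.06,0,.161)]
c3=px([(387,303),(529,130)],255,215,5)
o3=[(-.068,.08,.132),(-.068,-.08,.132)]
E
python3 - <<'E'
from fit import *
print("hatch",ray("top",px([(92,122),(573,124),(568,509),(84,506)],240,180,5),.116).round(4).tolist())
print("screws",ray("top",c1[4:6],.132).round(4).tolist(),"side",ray("side",c3,.132).round(4).tolist(),"handle",ray("top",c1[6],.161).round(4))
print("cleaner",fit([.45,.05,0],[("top",o1,c1)]),fit([.45,.05,0],[("top",o1,c1),("side",o3,c3)]))
t=px([(45,37),(278,45),(268,171),(35,160)],140,275,4)
print("tray",fit([.35,.3,0],[("top",[(.035,.067,.026),(.035,-.067,.026),(-.035,-.067,.026),(-.035,.067,.026)],t)]))
t=px([(441,80),(712,30),(795,404),(520,455)],435,228,4,400)
print("pad",fit([.35,-.4,0],[("top",[(.11,.08,.008),(.11,-.08,.008),(-.11,-.08,.008),(-.11,.08,.008)],t)]))
s=manip.sense(); print(R.from_quat(s["tool_rot"]).as_matrix().round(3).tolist())
for n,uv,z in (("lens",(182,162),.088),("tape",(326,132),.024),("jar",(485,154),.062)): print(n,ray("top",uv,z).round(3))
E
```

```text
hatch [[0.6161, 0.1534, 0.116], [0.6115, -0.0526, 0.116], [0.4479, -0.0473, 0.116], [0.452, 0.1577, 0.116]]
screws [[0.467, 0.1351, 0.132], [0.4627, -0.0249, 0.132]] side [[0.4673, 0.1348, 0.132], [0.4641, -0.0264, 0.132]] handle [[0.4725 0.0551 0.161 ]]
cleaner (array([ 0.53300215,  0.05360441, -0.02108294]), np.float64(0.6460395171620803), np.float64(0.2769598991065806)) (array([ 0.53307341,  0.05356083, -0.0210349 ]), np.float64(0.6090404880226856), np.float64(0.26408094639312535))
tray (array([ 0.40815251,  0.35066003, -0.05738897]), np.float64(0.6210900280666465), np.float64(0.36372129748808163))
pad (array([ 0.42663691, -0.36340672,  0.17233802]), np.float64(0.5368406189629695), np.float64(0.27167109902091185))
[[0.928, 0.373, -0.001], [0.373, -0.928, 0.002], [0.0, -0.002, -1.0]]
lens [[0.717 0.327 0.088]]
tape [[0.796 0.006 0.024]]
jar [[ 0.727 -0.35   0.062]]
```

>>> arm_command(motion=[0, 0, 0, -0.146, 0, 0, 0, -0.146, 0, 0, 0, -0.146, 0, 0, 0, -0.146, 0, 0, 0, -0.146, 0, 0, 0, -0.146, 0, 0, 0, -0.146, 0, 0, 0, -0.146, 0, 0, 0, 0])

```text
time_s: 1.0
tool_pos: [0.2142, -0.5335, 0.4043]
tool_rot: [0.715, 0.7, 0.0, -0.0]
ft_force: [-0.2, -0.7, -0.5]
opening: 1.001
grip_force: 0.0
```

```bash
cat > go.py <<'E'
from h import *
C=np.array([.5331,.0536]); th=-.021
def W(x,y,z): # cleaner frame -> world
    c,s=np.cos(th),np.sin(th); return np.array([C[0]+c*x-s*y,C[1]+s*x+c*y,z])
def to(*targets):
    s=manip.sense(); p=s["tool_pos"]; M=R.from_quat(s["tool_rot"]).as_matrix()
    print("t",round(s["time_s"],2),"p",p.round(4),"y",M[:,1].round(3),"z",M[:,2].round(3),"j6",s["joint_pos"][5].round(2),"F",s["ft_force"].round(1),"op",round(s["opening"],3),"g",round(s["grip_force"],1))
    for t in targets:
        print("shift mm",((np.array(t)-p)@M*1000).round(1)," to",np.array(t).round(4)); p=np.array(t)
E
python3 -c "
from go import *
b=W(-.068,-.08,0); a=W(-.068,.08,0)
to(b+[0,0,.36],b+[0,0,.292],b+[0,0,.36],(.4063,.3182,.30),(.4063,.3182,.208),(.4063,.3182,.30),a+[0,0,.36],a+[0,0,.292],a+[0,0,.36],(.41,.3831,.30))"
```

```text
t 1.0 p [ 0.2142 -0.5335  0.4043] y [ 1.    -0.021 -0.   ] z [-0.     0.001 -1.   ] j6 -1.19 F [-0.2 -0.7 -0.5] op 1.001 g 0.0
shift mm [513.7 238.3  44.6]  to [ 0.4634 -0.025   0.36  ]
shift mm [-0.1  0.  68. ]  to [ 0.4634 -0.025   0.292 ]
shift mm [  0.1  -0.  -68. ]  to [ 0.4634 -0.025   0.36  ]
shift mm [341.8 -64.4  60.3]  to [0.4063 0.3182 0.3   ]
shift mm [-0.1  0.  92. ]  to [0.4063 0.3182 0.208 ]
shift mm [  0.1  -0.  -92. ]  to [0.4063 0.3182 0.3   ]
shift mm [-181.8   64.4  -60.2]  to [0.4668 0.135  0.36  ]
shift mm [-0.1  0.  68. ]  to [0.4668 0.135  0.292 ]
shift mm [  0.1  -0.  -68. ]  to [0.4668 0.135  0.36  ]
shift mm [246.8 -62.   60.2]  to [0.41   0.3831 0.3   ]
```

>>> arm_command(motion=[36.7, 17, 3.2, 0, 36.7, 17, 3.2, 0, 36.7, 17, 3.2, 0, 36.7, 17, 3.2, 0, 36.7, 17, 3.2, 0, 36.7, 17, 3.2, 0, 36.7, 17, 3.2, 0, 36.7, 17, 3.2, 0, 36.7, 17, 3.2, 0, 36.7, 17, 3.2, 0, 36.7, 17, 3.2, 0, 36.7, 17, 3.2, 0, 36.7, 17, 3.2, 0, 36.7, 17, 3.2, 0, 0, 0, 0, 0, 0, 0, 0, 0], hand=-0.2)

```text
time_s: 2.6
tool_pos: [0.463, -0.0243, 0.3595]
tool_rot: [0.714, 0.7, -0.001, -0.0]
ft_force: [0.4, 0.5, 0.1]
opening: 0.599
grip_force: 0.0
```

```bash
python3 - <<'E'
from go import *
b=W(-.068,-.08,0); to(b+[0,0,.292])
a=cv2.resize(grab_frame("side")[190:320,250:410],None,fx=5,fy=4.6,interpolation=cv2.INTER_CUBIC)
cv2.imwrite("pics/n1.png",a[:598])
E
```

```text
t 2.6 p [ 0.463  -0.0243  0.3595] y [ 1.    -0.021 -0.001] z [-0.001 -0.    -1.   ] j6 -0.06 F [0.4 0.5 0.1] op 0.599 g 0.0
shift mm [-0.6  0.5 67.5]  to [ 0.4634 -0.025   0.292 ]
```

View pics/n1.png

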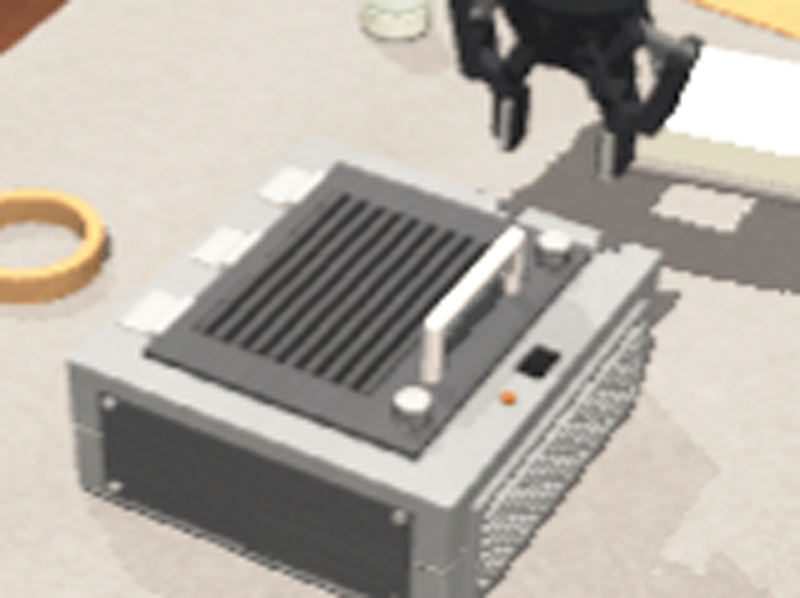

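The fingers are open along the cleaner's x, at (510,125) and (612,160), and sit above screw b at (554,243). I'll descend now.

>>> arm_command(motion=[0, 0, 18, 0, 0, 0, 18, 0, 0, 0, 16, 0, 0, 0, 9, 0, 0, 0, 5, 0, 0, 0, 1.5, 0, 0, 0, 0, 0])

```text
time_s: 3.35
tool_pos: [0.4631, -0.0252, 0.2928]
tool_rot: [0.715, 0.699, 0.0, 0.0]
ft_force: [-0.8, -0.1, -0.2]
opening: 0.599
grip_force: 0.0
```

>>> arm_command(motion=[0, 0, 0, 0, 0, 0, 0, 0, 0, 0, 0, 0, 0, 0, 0, 0, 0, 0, 0, 0, 0, 0, 0, 0, 0, 0, 0, 0], hand=1, force=30)

```text
time_s: 4.05
tool_pos: [0.4628, -0.0249, 0.293]
tool_rot: [0.714, 0.7, -0.0, 0.0]
ft_force: [-2.4, -0.2, 6.6]
opening: 0.19
grip_force: 29.3
```

>>> arm_command(motion=[0, 0, -5, 0, 0, 0, -10, 0, 0, 0, -15, 0, 0, 0, -15, 0, 0, 0, -15, 0, 0, 0, -10, 0, 0, 0, 0, 0])

```text
time_s: 4.75
tool_pos: [0.4634, -0.0249, 0.3641]
tool_rot: [0.714, 0.7, 0.001, 0.001]
ft_force: [0.4, -0.1, -0.3]
opening: 0.192
grip_force: 29.3
```

```bash
python3 - <<'E'
from go import *
to((.4063,.3182,.32),(.4063,.3182,.208))
a=cv2.resize(grab_frame("side")[150:320,250:450],None,fx=4,fy=3.5,interpolation=cv2.INTER_CUBIC)
cv2.imwrite("pics/n2.png",a[:598])
E
```

```text
t 4.75 p [ 0.4634 -0.0249  0.3641] y [ 1.    -0.021  0.004] z [ 0.004 -0.    -1.   ] j6 -0.06 F [ 0.4 -0.1 -0.3] op 0.192 g 29.3
shift mm [341.9 -64.5  43.7]  to [0.4063 0.3182 0.32  ]
shift mm [  0.   -0.4 112. ]  to [0.4063 0.3182 0.208 ]
```

View pics/n2.png

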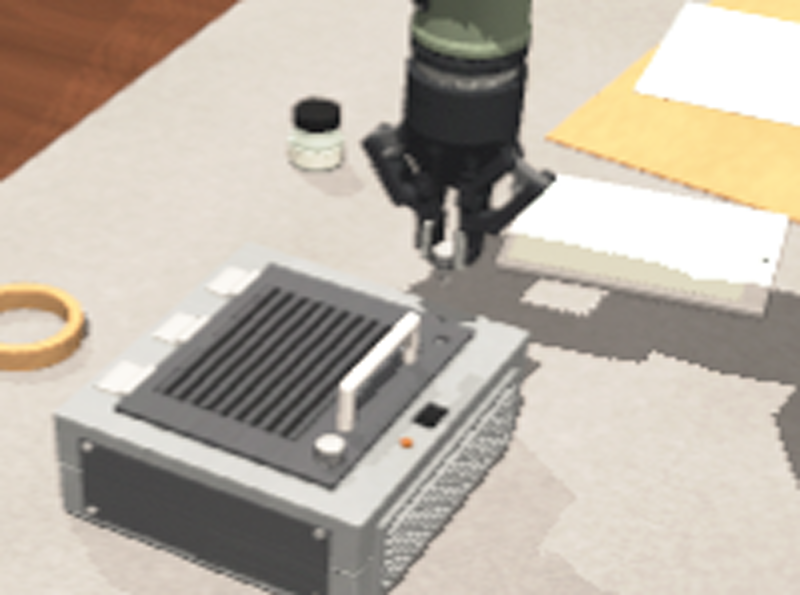

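Screw b is held at (445,250) and its hole is empty. I'll carry it to pocket 1.

>>> arm_command(motion=[0, 0, -20, 0, 17, -3, 0, 0, 34, -6.5, 0, 0, 34, -6.5, 0, 0, 34, -6.5, 0, 0, 34, -6.5, 0, 0, 34, -6.5, 0, 0, 34, -6.5, 0, 0, 34, -6.5, 0, 0, 34, -6.5, 0, 0, 34, -6.5, 0, 0, 19, -3, 20, 0, 0, 0, 30, 0, 0, 0, 30, 0, 0, 0, 30, 0, 0, 0, 30, 0, 0, 0, 20, 0, 0, 0, 10, 0, 0, 0, 5, 0, 0, 0, 0, 0])

```text
time_s: 6.8
tool_pos: [0.4057, 0.3184, 0.2071]
tool_rot: [0.714, 0.7, -0.0, 0.0]
ft_force: [-0.8, 0.4, -0.2]
opening: 0.189
grip_force: 29.3
```

```bash
python3 -c "
from go import *
to((.4063,.3182,.208))"
```

```text
t 6.8 p [0.4057 0.3184 0.2071] y [ 1.    -0.021 -0.   ] z [-0. -0. -1.] j6 0.66 F [-0.8  0.4 -0.2] op 0.189 g 29.3
shift mm [-0.2  0.6 -0.9]  to [0.4063 0.3182 0.208 ]
```

>>> arm_command(motion=[0, 0, 0, 0, 0, 0, 0, 0, 0, 0, 0, 0, 0, 0, 0, 0, 0, 0, -20, 0, 0, 0, -40, 0, 0, 0, -40, 0, 0, 0, -40, 0, 0, 0, 0, 0], hand=-0.2)

```text
time_s: 7.7
tool_pos: [0.4067, 0.3192, 0.3533]
tool_rot: [0.714, 0.7, 0.006, 0.001]
ft_force: [0.9, 0.0, 1.4]
opening: 0.601
grip_force: 0.0
```

```bash
python3 - <<'E'
from go import *
a=W(-.068,.08,0)
to(a+[0,0,.34],a+[0,0,.294])
i=grab_frame("top"); cv2.imwrite("pics/n3.png",cv2.resize(i[260:340,130:250],None,fx=5,fy=5,interpolation=cv2.INTER_CUBIC))
E
```

```text
t 7.7 p [0.4067 0.3192 0.3533] y [ 1.    -0.021  0.01 ] z [ 0.01   0.007 -1.   ] j6 0.66 F [0.9 0.  1.4] op 0.601 g 0.0
shift mm [-183.    63.8   12.5]  to [0.4668 0.135  0.34  ]
shift mm [-0.4 -0.5 46. ]  to [0.4668 0.135  0.294 ]
```

>>> arm_command(motion=[-15, 5, 0, 0, -34, 12, 0, 0, -34, 12, 0, 0, -34, 12, 0, 0, -34, 12, 0, 0, -32, 11, 0, 0, 0, 0, 0, 0, 0, 0, 0, 0])

```text
time_s: 8.55
tool_pos: [0.4655, 0.1329, 0.3459]
tool_rot: [0.715, 0.699, -0.001, -0.001]
ft_force: [-0.5, 0.3, -1.1]
opening: 0.601
grip_force: 0.0
```

```bash
python3 - <<'E'
from go import *
a=W(-.068,.08,0)
to(a+[0,0,.294])
i=grab_frame("top"); cv2.imwrite("pics/n3.png",cv2.resize(i[265:335,130:350],None,fx=3.6,fy=3.6,interpolation=cv2.INTER_CUBIC))
E
```

```text
t 8.55 p [0.4655 0.1329 0.3459] y [ 1.    -0.023 -0.003] z [-0.003 -0.001 -1.   ] j6 0.28 F [-0.5  0.3 -1.1] op 0.601 g 0.0
shift mm [ 2.2  1.4 51.9]  to [0.4668 0.135  0.294 ]
```

View pics/n3.png

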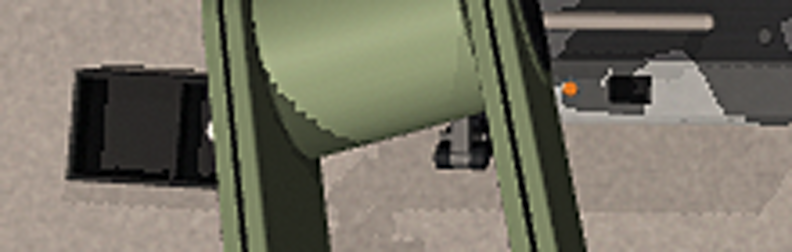

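The arm covers most of this view, but a bit of the screw head shows inside the right-hand pocket at (210,130). I'll go on to screw a.

>>> arm_command(motion=[1, 0.5, 15, 0, 1, 0.5, 16, 0, 0, 0, 12, 0, 0, 0, 7, 0, 0, 0, 2, 0, 0, 0, 0, 0])

```text
time_s: 9.2
tool_pos: [0.4668, 0.1363, 0.2953]
tool_rot: [0.714, 0.7, -0.0, -0.0]
ft_force: [0.5, -0.2, 0.7]
opening: 0.598
grip_force: 0.0
```

>>> arm_command(motion=[0, 0, 0, 0, 0, 0, 0, 0, 0, 0, 0, 0, 0, 0, 0, 0, 0, 0, 0, 0, 0, 0, 0, 0, 0, 0, 0, 0], hand=1)

```text
time_s: 9.9
tool_pos: [0.4665, 0.136, 0.2961]
tool_rot: [0.715, 0.7, -0.0, -0.0]
ft_force: [-3.4, -0.3, 5.9]
opening: 0.189
grip_force: 29.2
```

>>> arm_command(motion=[0, 0, -5, 0, 0, 0, -10, 0, 0, 0, -15, 0, 0, 0, -15, 0, 0, 0, -20, 0, 0, 0, -10, 0, 0, 0, 0, 0])

```text
time_s: 10.6
tool_pos: [0.4673, 0.1361, 0.3722]
tool_rot: [0.715, 0.7, 0.002, 0.001]
ft_force: [0.3, -0.2, 0.2]
opening: 0.192
grip_force: 29.3
```

```bash
python3 - <<'E'
from go import *
to((.41,.3831,.365),(.41,.3831,.208))
E
```

```text
t 10.6 p [0.4673 0.1361 0.3722] y [ 1.    -0.021  0.004] z [ 0.004  0.001 -1.   ] j6 0.28 F [ 0.3 -0.2  0.2] op 0.192 g 29.3
shift mm [245.7 -62.6   7.2]  to [0.41   0.3831 0.365 ]
shift mm [ -0.2  -0.7 157. ]  to [0.41   0.3831 0.208 ]
```

>>> arm_command(motion=[15, -4, 0, 0, 35, -9, 0, 0, 35, -9, 0, 0, 35, -9, 0, 0, 35, -9, 0, 0, 35, -9, 0, 0, 35, -9, 0, 0, 21, -5, 20, 0, 0, 0, 35, 0, 0, 0, 35, 0, 0, 0, 30, 0, 0, 0, 20, 0, 0, 0, 12, 0, 0, 0, 7, 0, 0, 0, 0, 0])

```text
time_s: 12.1
tool_pos: [0.409, 0.3832, 0.2107]
tool_rot: [0.715, 0.7, -0.001, 0.0]
ft_force: [0.1, 0.6, -0.4]
opening: 0.188
grip_force: 29.3
```

```bash
python3 - <<'E'
from go import *
to((.41,.3831,.210))
E
```

```text
t 12.1 p [0.409  0.3832 0.2107] y [ 1.    -0.021 -0.001] z [-0.001 -0.001 -1.   ] j6 0.75 F [ 0.1  0.6 -0.4] op 0.188 g 29.3
shift mm [-0.1  1.   0.7]  to [0.41   0.3831 0.21  ]
```

>>> arm_command(motion=[0, 0, 0, 0, 0, 0, 0, 0, 0, 0, 0, 0, 0, 0, 0, 0, 0, 0, -25, 0, 0, 0, -45, 0, 0, 0, -45, 0, 0, 0, -40, 0, 0, 0, 0, 0], hand=-0.2)

```text
time_s: 13.0
tool_pos: [0.4099, 0.3841, 0.373]
tool_rot: [0.714, 0.7, 0.007, 0.0]
ft_force: [0.2, 0.8, 0.1]
opening: 0.597
grip_force: 0.0
```

```bash
python3 - <<'E'
from go import *
h=W(-.06,0,0)
to(h+[0,0,.37],h+[0,0,.156+.158])
E
```

```text
t 13.0 p [0.4099 0.3841 0.373 ] y [ 1.    -0.021  0.01 ] z [ 0.01   0.009 -1.   ] j6 0.75 F [0.2 0.8 0.1] op 0.597 g 0.0
shift mm [-327.9   70.1    0.7]  to [0.4731 0.0549 0.37  ]
shift mm [-0.5 -0.6 56. ]  to [0.4731 0.0549 0.314 ]
```

>>> arm_command(motion=[-16, 4, 0, 0, -39, 8, 0, 0, -39, 8, 0, 0, -39, 8, 0, 0, -39, 8.5, 0, 0, -39, 8.5, 0, 0, -39, 8.5, 0, 0, -39, 8.5, 0, 0, -39, 8, 0, 0, 0, 0, 0, 0, 0, 0, 0, 0])

```text
time_s: 14.1
tool_pos: [0.4715, 0.0527, 0.3651]
tool_rot: [0.715, 0.699, -0.001, -0.001]
ft_force: [-0.3, 0.9, -0.1]
opening: 0.597
grip_force: 0.0
```

```bash
python3 - <<'E'
from go import *
h=W(-.06,0,0)
to(h+[0,0,.314])
i=grab_frame("side"); cv2.imwrite("pics/n4.png",np.hstack([cv2.resize(i[170:410,250:410],None,fx=2.5,fy=2.5), cv2.resize(i[320:420,270:350],(400,600),interpolation=cv2.INTER_CUBIC)]))
E
```

```text
t 14.1 p [0.4715 0.0527 0.3651] y [ 1.    -0.024 -0.003] z [-0.003 -0.    -1.   ] j6 0.11 F [-0.3  0.9 -0.1] op 0.597 g 0.0
shift mm [ 2.2  1.7 51.1]  to [0.4731 0.0549 0.314 ]
```

View pics/n4.png

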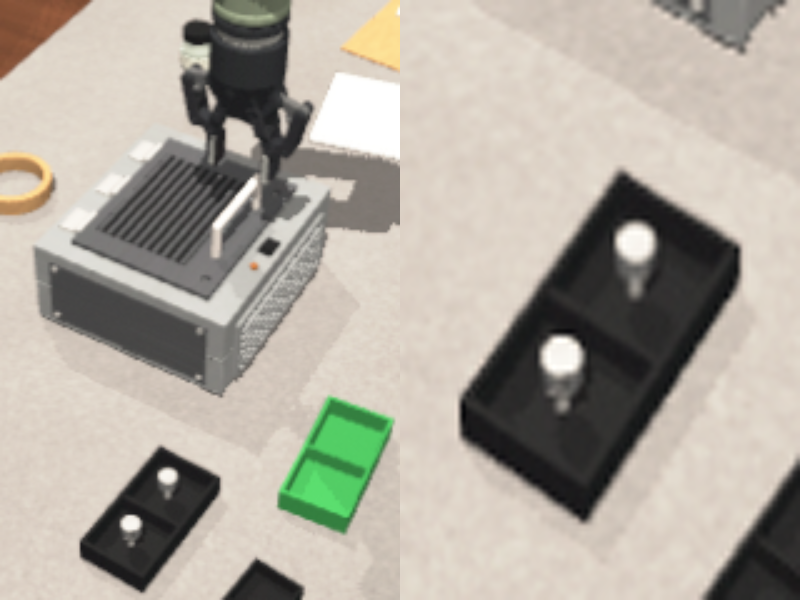

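Both screws are in the tray, one per pocket, at (635,245) and (562,355) in the right-hand inset. The fingers straddle the handle, so I'll descend and pinch it.

>>> arm_command(motion=[1, 1, 15, 0, 1, 0.7, 18, 0, 0, 0, 12, 0, 0, 0, 6, 0, 0, 0, 0, 0])

```text
time_s: 14.65
tool_pos: [0.4734, 0.0567, 0.3145]
tool_rot: [0.714, 0.7, -0.001, -0.001]
ft_force: [0.2, 0.1, -0.0]
opening: 0.602
grip_force: 0.0
```

>>> arm_command(motion=[0, 0, 0, 0, 0, 0, 0, 0, 0, 0, 0, 0, 0, 0, 0, 0, 0, 0, 0, 0, 0, 0, 0, 0, 0, 0, 0, 0], hand=1, force=25)

```text
time_s: 15.35
tool_pos: [0.472, 0.056, 0.3157]
tool_rot: [0.715, 0.699, -0.002, -0.002]
ft_force: [-7.2, 1.3, 5.4]
opening: 0.108
grip_force: 25.0
```

```bash
python3 - <<'E'
from go import *
to()
p=manip.sense()["tool_pos"]
r,a0=np.hypot(.142,.043),np.arctan2(.043,-.142)
a=np.array([0,.04]+list(np.linspace(.04,1.5,26)[1:]))
x=r*np.cos(a0-a); z=r*np.sin(a0-a)
print(np.c_[a[1:],np.diff(x)*1000,-np.diff(z)*1000].round(1).tolist())
E
```

```text
t 15.35 p [0.472  0.056  0.3157] y [ 1.    -0.022 -0.006] z [-0.006  0.    -1.   ] j6 0.11 F [-7.2  1.3  5.4] op 0.108 g 25.0
[[0.0, 1.8, -5.6], [0.1, 3.1, -8.1], [0.2, 3.5, -7.9], [0.2, 4.0, -7.7], [0.3, 4.4, -7.4], [0.3, 4.9, -7.2], [0.4, 5.3, -6.9], [0.4, 5.7, -6.5], [0.5, 6.0, -6.2], [0.6, 6.4, -5.8], [0.6, 6.7, -5.5], [0.7, 7.0, -5.1], [0.7, 7.3, -4.6], [0.8, 7.6, -4.2], [0.9, 7.8, -3.8], [0.9, 8.0, -3.3], [1.0, 8.2, -2.8], [1.0, 8.3, -2.3], [1.1, 8.5, -1.8], [1.1, 8.6, -1.3], [1.2, 8.6, -0.8], [1.3, 8.7, -0.3], [1.3, 8.7, 0.2], [1.4, 8.6, 0.7], [1.4, 8.6, 1.2], [1.5, 8.5, 1.7]]
```

>>> arm_command(motion=[0, 1.8, -5.6, 0, 0, 3.1, -8.1, 0, 0, 3.5, -7.9, 0, 0, 4, -7.7, 0, 0, 4.4, -7.4, 0, 0, 4.9, -7.2, 0, 0, 5.3, -6.9, 0, 0, 5.7, -6.5, 0, 0, 6, -6.2, 0, 0, 6.4, -5.8, 0, 0, 6.7, -5.5, 0, 0, 7, -5.1, 0, 0, 7.3, -4.6, 0])

```text
time_s: 16.65
tool_pos: [0.5366, 0.0546, 0.4016]
tool_rot: [0.715, 0.7, -0.004, -0.004]
ft_force: [-17.0, 0.2, 15.2]
opening: 0.1
grip_force: 25.4
```

```bash
python3 - <<'E'
from go import *
to()
i=grab_frame("side"); cv2.imwrite("pics/n5.png",cv2.resize(i[140:320,240:400],None,fx=3.3,fy=3.3))
E
```

```text
t 16.65 p [0.5366 0.0546 0.4016] y [ 1.    -0.021 -0.011] z [-0.011  0.    -1.   ] j6 0.1 F [-17.    0.2  15.2] op 0.1 g 25.4
```

View pics/n5.png

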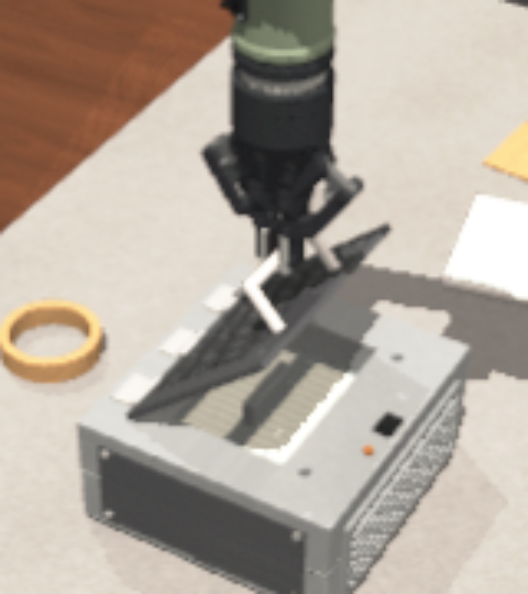

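The hatch is about half open, the bar is still in the fingers and the filter grip is visible at (275,385). The force is about 20 N along the radius, so I'll ease outward a little and continue.

>>> arm_command(motion=[0, -1, -2, 0, 0, 7, -4.7, 0, 0, 7.5, -4.2, 0, 0, 8, -3.5, 0, 0, 8.2, -2.8, 0, 0, 8.3, -2.3, 0, 0, 8.5, -1.8, 0])

```text
time_s: 17.4
tool_pos: [0.5855, 0.0535, 0.4226]
tool_rot: [0.715, 0.7, -0.001, -0.001]
ft_force: [-7.3, 1.0, 8.4]
opening: 0.103
grip_force: 25.2
```

```bash
python3 - <<'E'
from go import *
to()
E
```

```text
t 17.4 p [0.5855 0.0535 0.4226] y [ 1.    -0.021 -0.003] z [-0.003  0.    -1.   ] j6 0.09 F [-7.3  1.   8.4] op 0.103 g 25.2
```

>>> arm_command(motion=[0, 8.6, -1.3, 0, 0, 8.6, -0.8, 0, 0, 8.7, -0.3, 0, 0, 8.7, 0.2, 0, 0, 8.6, 0.7, 0, 0, 8.6, 1.2, 0, 0, 8.5, 1.7, 0, 0, 4, 1, 0, 0, 0, 0, 0])

```text
time_s: 18.3
tool_pos: [0.6519, 0.0521, 0.4183]
tool_rot: [0.715, 0.7, 0.001, 0.001]
ft_force: [1.7, 0.2, -0.4]
opening: 0.106
grip_force: 25.9
```

```bash
python3 - <<'E'
from go import *
to()
i=grab_frame("side"); cv2.imwrite("pics/n6.png",cv2.resize(i[120:300,220:400],None,fx=3.3,fy=3.3))
E
```

```text
t 18.3 p [0.6519 0.0521 0.4183] y [ 1.    -0.021  0.002] z [ 0.002 -0.    -1.   ] j6 0.08 F [ 1.7  0.2 -0.4] op 0.106 g 25.9
```

View pics/n6.png

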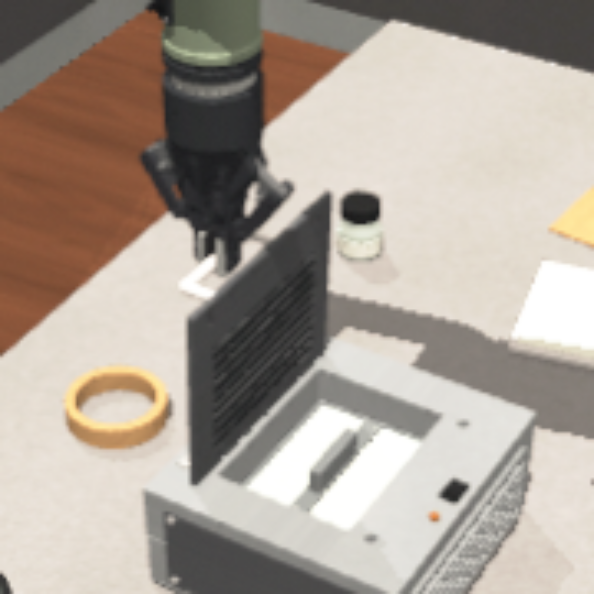

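The hatch stands upright, the filter is exposed with its grip bar at (332,460), and the load is about zero. I'll release in a small opening and lift clear.

>>> arm_command(motion=[0, 0, 0, 0, 0, 0, 0, 0, 0, 0, 0, 0, 0, 0, -6, 0, 0, 0, -20, 0, 0, 0, -25, 0, 0, 0, -30, 0, 0, 0, -19, 0, 0, 0, 0, 0, 0, 0, 0, 0], hand=0.3)

```text
time_s: 19.35
tool_pos: [0.6505, 0.0522, 0.5186]
tool_rot: [0.714, 0.7, 0.0, 0.0]
ft_force: [-0.2, -0.2, -0.3]
opening: 0.35
grip_force: 0.0
```

```bash
python3 - <<'E'
from go import *
g=W(.012,0,0)
to(g+[0,0,.51],g+[0,0,.3],g+[0,0,.258])
E
```

```text
t 19.35 p [0.6505 0.0522 0.5186] y [ 1.    -0.021  0.   ] z [ 0. -0. -1.] j6 0.08 F [-0.2 -0.2 -0.3] op 0.35 g 0.0
shift mm [  -1.  -105.4    8.6]  to [0.5451 0.0533 0.51  ]
shift mm [  0.  -0. 210.]  to [0.5451 0.0533 0.3   ]
shift mm [ 0. -0. 42.]  to [0.5451 0.0533 0.258 ]
```

Next I'll move over the grip bar, descend partway and take a look.

>>> arm_command(motion=[0, -15, 0, 0, 0, -30, 0, 0, -1, -30, 0, 0, 0, -30, 9, 0, 0, 0, 20, 0, 0, 0, 40, 0, 0, 0, 40, 0, 0, 0, 40, 0, 0, 0, 40, 0, 0, 0, 20, 0, 0, 0, 0, 0, 0, 0, 0, 0], hand=-0.1)

```text
time_s: 20.55
tool_pos: [0.5454, 0.0534, 0.3092]
tool_rot: [0.715, 0.7, -0.001, -0.001]
ft_force: [-2.6, -0.2, -0.5]
opening: 0.548
grip_force: 0.0
```

```bash
python3 - <<'E'
from go import *
g=W(.012,0,0)
to(g+[0,0,.258])
i=grab_frame("side"); cv2.imwrite("pics/n7.png",cv2.resize(i[190:310,250:390],None,fx=4.5,fy=4.5,interpolation=cv2.INTER_CUBIC))
E
```

```text
t 20.55 p [0.5454 0.0534 0.3092] y [ 1.    -0.021 -0.002] z [-0.002 -0.    -1.   ] j6 0.1 F [-2.6 -0.2 -0.5] op 0.548 g 0.0
shift mm [-0.  -0.2 51.2]  to [0.5451 0.0533 0.258 ]
```

View pics/n7.png

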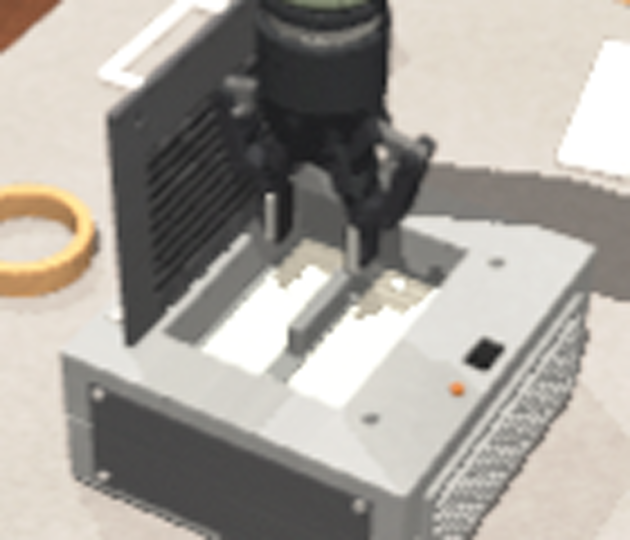

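```bash
python3 - <<'E'
from go import *
for a in (1.4,1.5,1.57,1.65,1.75,1.85):
    c,s=np.cos(a),np.sin(a); x,z=-.165,.003
    print(a,proj("side",W(.082+x*c+z*s,.1025,.113-x*s+z*c)).round(1))
print(manip.sense()["ft_force"])
E
```

```text
1.4 [[284.3 218.9]]
1.5 [[278.6 216.3]]
1.57 [[274.7 214.7]]
1.65 [[270.2 213.3]]
1.75 [[264.8 212.1]]
1.85 [[259.5 211.4]]
[-3.0429764   0.35730235 -1.14112882]
```

The hatch is at about 1.58 rad, nudged slightly by the knuckle. I'll narrow the fingers before the final descent.

>>> arm_command(motion=[0, 0, 0, 0, 0, 0, 0, 0, 0, 0, 15, 0, 0, 0, 15, 0, 0, 0, 11, 0, 0, 0, 7, 0, 0, 0, 3, 0, 0, 0, 0, 0], hand=0.3)

```text
time_s: 21.4
tool_pos: [0.5457, 0.0534, 0.2587]
tool_rot: [0.714, 0.7, -0.0, -0.0]
ft_force: [-0.4, 0.2, -0.8]
opening: 0.346
grip_force: 0.0
```

>>> arm_command(motion=[0, 0, 0, 0, 0, 0, 0, 0, 0, 0, 0, 0, 0, 0, 0, 0, 0, 0, 0, 0, 0, 0, 0, 0, 0, 0, 0, 0], hand=1, force=60)

```text
time_s: 22.1
tool_pos: [0.5458, 0.0534, 0.2594]
tool_rot: [0.715, 0.7, 0.0, 0.0]
ft_force: [-2.3, 0.6, 6.4]
opening: 0.124
grip_force: 61.7
```

>>> arm_command(motion=[0, 0, -3, 0, 0, 0, -6, 0, 0, 0, -8, 0, 0, 0, -8, 0, 0, 0, -8, 0, 0, 0, -8, 0, 0, 0, -8, 0, 0, 0, -10, 0, 0, 0, -12, 0, 0, 0, -15, 0, 0, 0, -15, 0, 0, 0, -15, 0, 0, 0, -10, 0, 0, 0, 0, 0])

```text
time_s: 23.5
tool_pos: [0.546, 0.0534, 0.3867]
tool_rot: [0.714, 0.7, 0.001, 0.001]
ft_force: [0.2, 0.5, -1.2]
opening: 0.122
grip_force: 60.8
```

```bash
python3 - <<'E'
from go import *
to((.4266,-.3634,.37),(.4266,-.3634,.108+.259-.058))
i=grab_frame("side"); cv2.imwrite("pics/n8.png",cv2.resize(i[160:310,220:400],None,fx=4,fy=4,interpolation=cv2.INTER_CUBIC))
E
```

```text
t 23.5 p [0.546  0.0534 0.3867] y [ 1.    -0.021  0.004] z [ 0.004  0.    -1.   ] j6 0.1 F [ 0.2  0.5 -1.2] op 0.122 g 60.8
shift mm [-419.2 -110.7   16.2]  to [ 0.4266 -0.3634  0.37  ]
shift mm [-0.  -0.2 61. ]  to [ 0.4266 -0.3634  0.309 ]
```

View pics/n8.png

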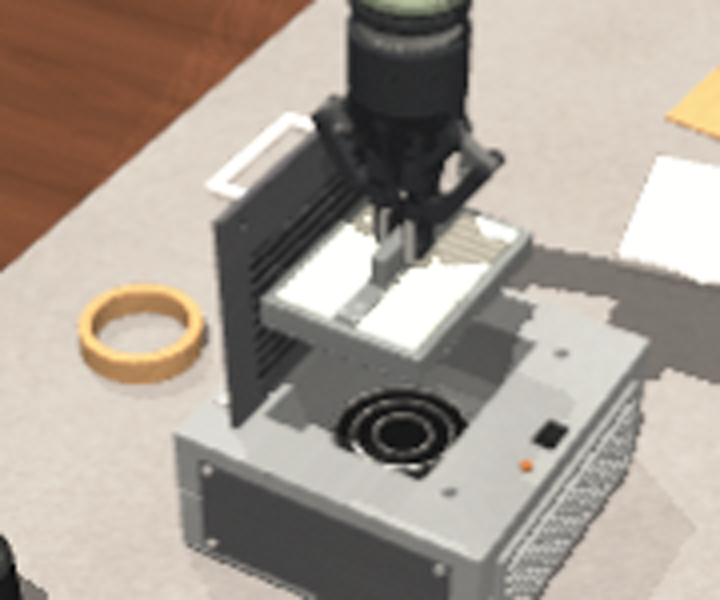

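The filter is out and level at (400,290), and the hatch still stands. I'll carry it to the pad.

>>> arm_command(motion=[-3, -10, 0, 0, -10, -15, 0, 0, -17, -15, 0, 0, -24, -12, 0, 0, -28, -10, 0, 0, -30, -7, 0, 0, -30, -6, 0, 0, -30, -6, 0, 0, -30, -6, 0, 0, -30, -6, 0, 0, -30, -5, 0, 0, -30, -4, 0, 0, -30, -3, 0, 0, -28, -3, 0, 0, -24, -2, 4, 0, -18, -1, 10, 0, -14, 0, 12, 0, -8, 0, 14, 0, -4, 0, 14, 0, 0, 0, 12, 0])

```text
time_s: 25.55
tool_pos: [0.4258, -0.362, 0.3167]
tool_rot: [0.714, 0.7, -0.0, -0.001]
ft_force: [0.4, 0.2, -2.0]
opening: 0.126
grip_force: 60.8
```

>>> arm_command(motion=[0, 0, 8, 0, 0, 0, 3, 0, 0, 0, 0, 0, 0, 0, 0, 0, 0, 0, 0, 0, 0, 0, 0, 0])

```text
time_s: 26.15
tool_pos: [0.4261, -0.3622, 0.3084]
tool_rot: [0.714, 0.7, 0.0, 0.001]
ft_force: [0.7, 0.7, -1.5]
opening: 0.12
grip_force: 60.8
```

```bash
python3 - <<'E'
from go import *
to((.4266,-.3634,.309))
i=grab_frame("side"); cv2.imwrite("pics/n9.png",i)
print("panel centre px", proj("side",[(.4266,-.3634,.13)]), proj("top",[(.4266,-.3634,.13)]))
E
```

```text
t 26.15 p [ 0.4261 -0.3622  0.3084] y [ 1.    -0.021  0.001] z [ 0.001 -0.001 -1.   ] j6 -0.7 F [ 0.7  0.7 -1.5] op 0.12 g 60.8
shift mm [-1.2  0.5 -0.6]  to [ 0.4266 -0.3634  0.309 ]
panel centre px [[416.12608834 186.73593815]] [[506.83028332 289.75461213]]
```

View pics/n9.png

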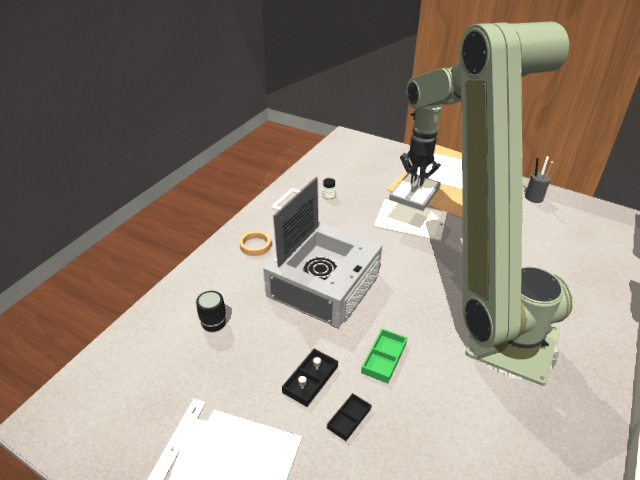

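The filter is held level over the pad at (415,190). The hatch is upright, both screws are in the tray, and the lens, jar and tape are where they were. I'll hand it in.

```bash
python3 -c "
from station import workorder
print(workorder.sign_off())"
```

```text
the job is handed in; nothing more can be done
None
```

I handed the job in at about 26 s: one screw in each tray pocket, the hatch left open about upright, and the filter held level about 10 cm over the middle of the light pad, with the lens, ink jar and tape roll untouched.

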